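Scan the batch ticket in the tray-drying room

ROBOT

A 7-joint arm with a two-finger parallel gripper is mounted at the origin on the work surface. World frame = base frame: x ahead of the robot, y to its left, z up, the work surface at z = 0. Lengths are in m, angles in rad, forces in N, time in s.
With the tool pointing down it reaches from about 0.425 to 0.975 m from the base axis. Payload 16.7 kg.
Tool frame: the origin (TCP) lies between the finger pads; the fingertips stand 14 mm ahead of it and the grasp point (between the pads) lies 5 mm behind it; z points along the fingers, y is the direction in which the jaws open and shut (so a half turn about z gives the same grasp; the last joint's range is limited). The gripper opens to 85 mm and grips with 20 to 120 N. Pads are 22 mm wide; open, the fingers measure 114 mm over their backs; the gripper's body (76 mm by 85 mm) begins 54 mm behind the grasp point. The pads swing forward as they close: fully open they stand 13 mm farther back than shut.
Start: joints at [1.107, 0.426, 0.074, 1.606, -0.034, 1.111, -0.067], TCP at [0.208, -0.642, 0.245] pointing down, gripper open.
Joint ranges: [-2.85, 2.85], [-0.5, 2.14], [-1.23, 1.37], [0.21, 2.46], [-1.02, 4.16], [0.16, 2.05], [-2.73, 2.73]. Speed limits (rad/s): [1.89, 1.89, 2.39, 2.39, 3.01, 3.01, 3.01].

INTERFACE

Orientations are given as a unit quaternion [w, x, y, z].
In Python, from cell import env gives the robot as it stands. The module is installed in compiled form; this text tells all that it offers. Calls block until the motion is done:
- env.move_pose(position, orientation): joint-space move of the TCP to a pose.
- env.move_linear(position, vel=0.15, ori=None): straight line of the TCP; ori=None keeps the orientation; vel is the mean speed in m/s.
- env.move_joints(angles): joint-space move.
- env.move_gripper(opening): finger opening in m; the grip force is fixed at half the most; returns when the fingers have stopped.
- env.dwell(seconds).
- env.inverse_kinematics(position, orientation): joint angles nearest the present ones, or None.
- env.capture(name): name is "scene" or "top" or "wrist"; returns the picture (480x640x3 uint8, red, green, blue); there is no depth.
- env.calibration(name): a dict with "intrinsics" (3x3 intrinsics, pixels), "world_to_cam" (4x4, takes a point from world to camera coordinates); the wrist camera has in their place "tool_from_camera" (4x4, takes a point from camera to tool coordinates, whose origin is the TCP and whose axes are the flange's). Camera axes: x right, y down, z forward; pixel columns grow to the right and rows downward; lengths in m; the calibration is good to about 2 mm. A picture is of the moment at which its call begins: read the wrist's pose just before it. calibration takes no time and is no camera call.
A pose or a line that the arm cannot do raises env.Unreachable and nothing moves.
- env.sign_off(): hands the job in, once; it reports no verdict.
Readings, each from a call of its own:
- env.get_t(): time.
- env.get_q(): joint angles.
- env.get_joint_velocities(): joint speeds.
- env.get_tau(): joint torques, N m.
- env.get_tool_pos(): TCP position.
- env.get_tcp_rot(): TCP orientation.
- env.get_wrist_force(): force on the tool from outside, world axes, zero at the start.
- env.get_wrist_torque(): the same for the moment, N m.
- env.get_gripper_width(): finger opening in m.
Only numpy, scipy, OpenCV 4.12 (cv2) and the standard library are available. Lean on these libraries where they do the work, as an engineer would, in place of code of your own. Each camera call takes 0.05 s, during which the arm holds its last target. There are 200 camera calls.

TASK

The batch ticket on the sloping stand has to be scanned, but a wooden spacer block stands in front of it: first put that block in the plywood crate. Then take the contact reader from its black tray and press its sprung nose squarely and gently on the middle of the barcode, so that the nose is pushed in part of the way but not to its stop, and hold it still there for two seconds. Finally lay the reader flat back in its tray and leave mug and brush where they are.

Things in the scene. Friction and masses are not known exactly. Their poses are not given: they have to be found in the camera images.
- desk: Fixed dark steel ticket stand on the bench, 115 x 160 mm base, 110 mm high; origin at the centre of its underside. Its sloping face looks along its own +x (across the bench to the robot's right, or partly towards the robot) and upwards.
- label_face: The stand's grey sloping plate, 110 (x, down the slope) x 140 mm (y), 55 degrees from horizontal. Origin at the centre of its surface, z = outward normal. Centred on it is a white pad of tickets, 66 x 96 mm; the top ticket carries the barcode, its middle on the z axis within 2 mm. The pad's thickness is not measured: the barcode lies 4 to 28 mm out along z.
- block: Loose wooden spacer block, 45 (x) x 70 (y) x 140 mm (z) high, about 0.3 kg, standing in front of the label; origin at the centre of its underside, z up.
- crate: Fixed open plywood crate, 220 (x) x 170 (y) x 50 mm high outside, walls and floor 9 mm; origin at the centre of its underside.
- tray: Fixed low black plastic tray, 260 (x) x 180 (y) x 16 mm high, walls and floor 5 mm; origin at the centre of its underside.
- reader: Loose contact reader, 175 mm long, 0.25 kg: grey box handle 34 (y) x 36 mm high (z), x = -75 to 45 mm; black collar to x = 67, clear sprung nose of 28 mm diameter to x = 100. Origin on the underside below the centre of mass; nose along +x, axis at z = 18 mm. The nose springs in up to 18 mm at 0.7 N per mm. Starts flat in the tray.
- reader_tip (a point): Centre of the front of the reader's nose (100, 0, 18 mm in the reader's frame when not pushed in; moves in with the nose). Axes as the reader's.
- mug: Loose white mug, 76 mm diameter, 90 mm high; origin at the centre of its underside. Leave alone.
- brush: Loose brush lying on the bench, handle towards its -x; origin on its underside. Leave alone.
There are look-alikes about, which are no part of the job. What is shaped like the block but red is not meant. There is more than one size of the reader; the one meant has the size given above.

How it is judged:
On the way, in this order (a step that is already met when the one before it is completed fails the run):
1. the spacer block is in the crate and released (x of block in the frame of crate between -0.1 and 0.1 m and y of block in the frame of crate between -0.075 and 0.075 m and z of block in the frame of crate below 0.047 m and contact force between the fingers and block below 0.3 N and linear speed of block below 0.02 m/s), for 0.2 s.
2. the held reader's nose is pressed squarely on the middle of the barcode, gently, and held still for 1.5 s (x of reader_tip in the frame of label_face between -0.018 and 0.018 m and y of reader_tip in the frame of label_face between -0.018 and 0.018 m and z of reader_tip in the frame of label_face above 0 m and angle between the x axis of reader and the z axis of label_face, either way round below 0.21 rad and contact force between reader and label_face between 1.5 and 12 N and linear speed of reader below 0.012 m/s and contact force between the fingers and reader above 2 N), for 1.5 s.
At the end, for the whole second after the job is handed in: Block rests inside the crate (origin within 100/75 mm of its centre, under 47 mm above its underside); reader rests flat in its tray (origin within 90/65 mm of its centre, under 30 mm above its underside, length within 0.12 rad of level); both released and at rest (all of step 1 and x of reader in the frame of tray between -0.09 and 0.09 m and y of reader in the frame of tray between -0.065 and 0.065 m and z of reader in the frame of tray below 0.03 m and angle between reader's own x axis and vertical between 1.45 and 1.69 rad and linear speed of reader below 0.01 m/s and contact force between the fingers and reader below 0.3 N); the robot touches nothing.
It fails at once if the reader is rammed into the ticket (more than 20 N) (contact force between reader and label_face above 20 N).
It fails at once if the mug is moved more than 30 mm (distance of mug from where it was at the start of the episode above 0.03 m).
It fails at once if the brush is moved more than 30 mm (distance of brush from where it was at the start of the episode above 0.03 m).
It also fails if it takes over 72 s, if anything falls off the work surface, if the arm or the gripper's body presses on something with over 40 N, if the wrist force passes 120 N, or if a joint passes its speed limit or range.

## Working session

There is one attempt and no reset: what is moved stays moved. The work goes in short steps, each a Python script; the robot and the scene stay as the last script left them, time stands still between calls to the robot, and variables do not carry over. Pictures are saved under pics/ and viewed, about 8 in all and at most 12, crops included, and the job is handed in when it is done.

```bash
mkdir -p pics; ls
python3 - <<'E'
from cell import env
import cv2
for n in("scene","top"):
    cv2.imwrite(f"pics/{n}0.png",cv2.cvtColor(env.capture(n),cv2.COLOR_RGB2BGR))
    c=env.calibration(n);print(n,c["intrinsics"].round(1).tolist(),c["world_to_cam"].round(4).tolist())
print(env.calibration("wrist"),env.get_tcp_rot(),env.get_t())
E
```

```text
pics
scene [[442.3, 0.0, 318.1], [0.0, 442.3, 238.0], [0.0, 0.0, 1.0]] [[-0.3082, 0.9512, -0.0137, 0.1641], [0.6887, 0.2131, -0.693, -0.2822], [-0.6563, -0.223, -0.7208, 1.3057], [0.0, 0.0, 0.0, 1.0]]
top [[452.9, 0.0, 315.7], [0.0, 452.9, 241.7], [0.0, 0.0, 1.0]] [[0.0219, -0.9997, 0.0097, -0.0331], [-0.9958, -0.0226, -0.0892, 0.5085], [0.0894, -0.0077, -0.996, 0.9878], [0.0, 0.0, 0.0, 1.0]]
{'intrinsics': array([[336.2325026 ,   0.        , 327.00561375],
       [  0.        , 336.2325026 , 240.24268916],
       [  0.        ,   0.        ,   1.        ]]), 'tool_from_camera': array([[ 8.54007297e-04, -9.55563560e-01, -2.94783911e-01,
         7.58718928e-02],
       [ 9.99999457e-01,  9.91900623e-04, -3.18257725e-04,
         3.86078617e-04],
       [ 5.96511830e-04, -2.94783479e-01,  9.55563888e-01,
        -1.27888943e-01],
       [ 0.00000000e+00,  0.00000000e+00,  0.00000000e+00,
         1.00000000e+00]])} [-5.68978400e-04  9.87721186e-01  1.56225848e-01 -1.38778489e-04] 0.1
```

View pics/top0.png

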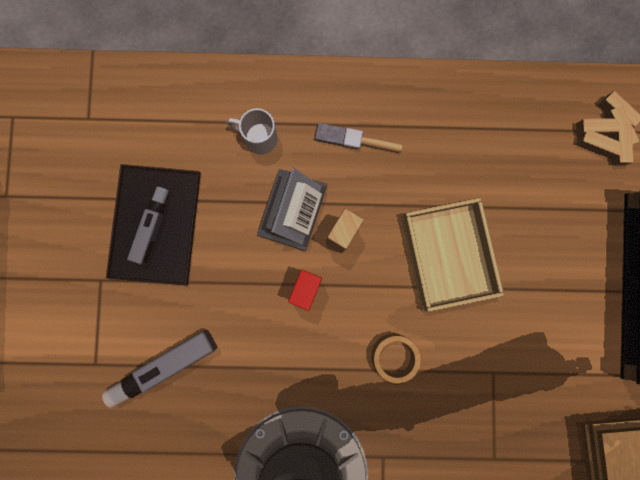

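View pics/scene0.png

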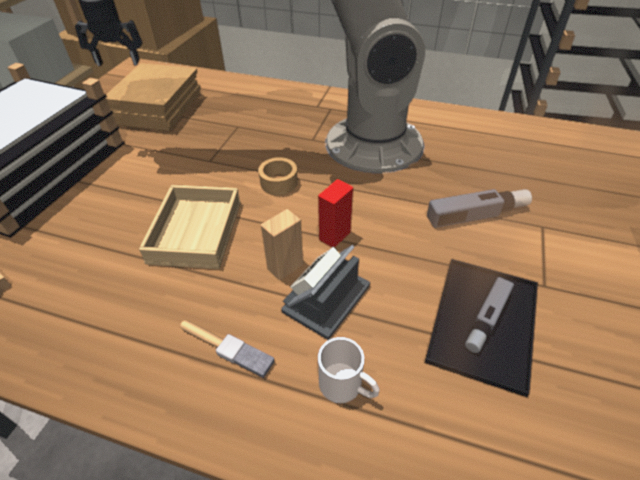

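The top view shows the stand at (293,210), the wooden block at (345,230), the crate at (453,255), the tray at (154,225) with the small reader (nose (161,190), tail (137,262)), the mug at (257,130) and the brush at (355,138). The red block at (305,290) and the large reader are decoys.

Run:
```python
import cv2,numpy as np
a=cv2.imread("pics/top0.png")
A=cv2.resize(a[160:260,250:380],None,fx=6,fy=6,interpolation=cv2.INTER_CUBIC)
cv2.imwrite("pics/cA.png",A)
B=cv2.resize(a[160:290,100:210],None,fx=4.5,fy=4.5,interpolation=cv2.INTER_CUBIC)
cv2.imwrite("pics/cB.png",B)
```

```text
(no output)
```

View pics/cA.png

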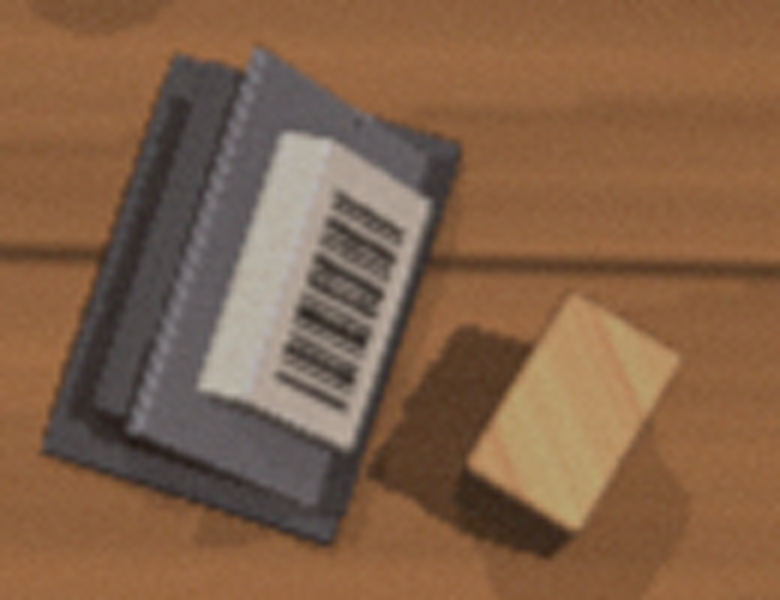

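View pics/cB.png

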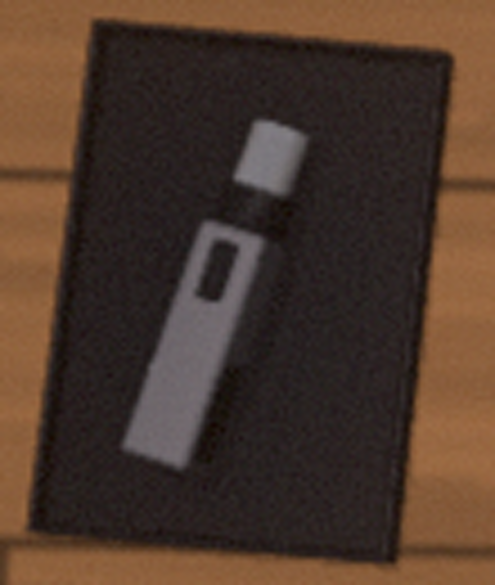

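```bash
cat > h.py <<'E'
import numpy as np,cv2
from scipy.spatial.transform import Rotation as R
from scipy.optimize import least_squares
from cell import env
def cam(n):
    c=env.calibration(n)
    if n=="wrist":
        T=np.eye(4);q=env.get_tcp_rot();T[:3,:3]=R.from_quat(q,scalar_first=True).as_matrix();T[:3,3]=env.get_tool_pos()
        return c["intrinsics"],np.linalg.inv(T@c["tool_from_camera"])
    return c["intrinsics"],c["world_to_cam"]
def proj(P,K,W):
    p=(np.c_[P,np.ones(len(P))]@W.T)[:,:3]@K.T
    return p[:,:2]/p[:,2:]
def unproj(uv,z,K,W):
    uv=np.atleast_2d(np.array(uv,float)); C=np.linalg.inv(W)
    d=np.c_[uv,np.ones(len(uv))]@np.linalg.inv(K).T@C[:3,:3].T; o=C[:3,3]
    return o+d*((z-o[2])/d[:,2])[:,None]
def quat(x,z):
    z=np.array(z,float)/np.linalg.norm(z);x=np.array(x,float);x-=z*(x@z);x/=np.linalg.norm(x)
    return R.from_matrix(np.c_[x,np.cross(z,x),z]).as_quat(scalar_first=True)
def face(psi):  # columns x(down slope) y z(normal)
    a=np.radians(55);f=np.array([np.cos(psi),np.sin(psi),0]);u=np.array([0,0,1.])
    z=f*np.sin(a)+u*np.cos(a);x=f*np.cos(a)-u*np.sin(a)
    return np.c_[x,np.cross(z,x),z]
def snap(n,name):
    c=cam(n);im=env.capture(n);cv2.imwrite(f"pics/{name}.png",cv2.cvtColor(im,cv2.COLOR_RGB2BGR));return c
E
python3 - <<'E'
from h import *
K,W=cam("top")
A=lambda p:np.array(p)/6-0.4+[250,160]
B=lambda p:np.array(p)/4.5-0.4+[100,160]
np.set_printoptions(precision=4,suppress=True)
def rect(n,c,z):
    P=unproj(c,z,K,W)[:,:2]
    e=[np.linalg.norm(P[i]-P[i-1]) for i in range(4)]
    l=P[[1,2]].mean(0)-P[[0,3]].mean(0); m=P[[2,3]].mean(0)-P[[0,1]].mean(0)
    print(n,P.mean(0),"edges",np.array(e),"deg",np.degrees([np.arctan2(l[1],l[0]),np.arctan2(m[1],m[0])]));
rect("block",A([(577,292),(680,358),(578,530),(468,465)]),.14)
rect("reader",B([(205,222),(265,238),(185,470),(122,448)]),.041)
rect("tray",B([(93,20),(453,53),(397,562),(30,528)]),.016)
rect("crate",[(406,213),(481,199),(502,297),(428,311)],.05)
rect("standbase",A([(178,55),(460,148),(332,542),(45,455)]),.005)
px=A([(258,45),(135,432),(318,505),(330,140),(432,200),(352,448),(255,390)])
def f(p):
    F=face(p[2]);o=np.array([p[0],p[1],p[4]])
    L=np.array([(-.055,.07,0),(-.055,-.07,0),(.055,-.07,0),(-.033,.048,p[3]),(.033,.048,p[3]),(.033,-.048,p[3]),(-.033,-.048,p[3])])
    return proj(o+L@F.T,K,W)
for dz in(1,):
    s=least_squares(lambda p:np.r_[(f(p)-px).ravel(),(p[4]-.065)/.002],[.6,.02,-1.8,.015,.065]);print(s.x,s.cost,np.degrees(s.x[2]));print((f(s.x)-px))
print("mug",unproj([257,130],.045,K,W),"brush",unproj([355,138],0.01,K,W), "red",unproj([305,290],.14,K,W))
E
```

```text
block [ 0.527  -0.0793] edges [0.068  0.0404 0.0664 0.042 ] deg [-120.5444  149.7282]
reader [0.5114 0.3565] edges [0.1162 0.0305 0.1185 0.0325] deg [-105.8119  163.5713]
tray [0.5424 0.343 ] edges [0.2566 0.1824 0.2568 0.1819] deg [-93.9835 176.4548]
crate [ 0.4856 -0.3229] edges [0.2168 0.1686 0.2173 0.1634] deg [ -78.1399 -167.8594]
standbase [0.5837 0.034 ] edges [0.162  0.114  0.1589 0.1136] deg [-106.3856  163.4935]
[ 0.5794  0.0188 -1.8467  0.0251  0.0647] 2.3862666762362825 -105.80782787075071
[[ 0.0412 -0.1073]
 [ 0.1114 -0.311 ]
 [-0.0056  0.2947]
 [ 0.2621 -0.8862]
 [ 0.1447 -0.4091]
 [ 0.5488 -0.0438]
 [-1.0608  1.4373]]
mug [[0.7541 0.1147 0.045 ]] brush [[ 0.7527 -0.1073  0.01  ]] red [[ 0.4035 -0.002   0.14  ]]
```

```bash
cat >> h.py <<'E'
def hd(d): return np.array([np.cos(np.radians(d)),np.sin(np.radians(d)),0])
DN=np.array([0,0,-1.])
def bestq(p,dirs,z=DN):
    q0=env.get_q();c=[]
    for x in dirs:
        o=quat(x,z);q=env.inverse_kinematics(p,o)
        if q is not None:c.append((np.abs(np.array(q)-q0).max(),tuple(o)))
    return np.array(min(c)[1])
O=np.array([.5794,.0188,.0647]);PSI=-1.8467
E
python3 - <<'E'
from h import *
np.set_printoptions(precision=3,suppress=True)
b=np.array([.527,-.0793]);o=bestq([*b,.25],[hd(-30.5),hd(149.5)])
env.move_pose([*b,.25],o);print(env.get_q())
F0=env.get_wrist_force()
env.move_linear([*b,.112],.12);env.move_gripper(0.02);print("w",env.get_gripper_width(),env.get_t(),env.get_wrist_force()-F0)
if not .035<env.get_gripper_width()<.055: raise SystemExit("bad grasp")
env.move_linear([*b,.20],.15)
c=[.4856,-.3229]
oc=bestq([*c,.2],[hd(-78.1),hd(101.9)])
oc=o if oc is None else oc
env.move_pose([*c,.20],oc);env.move_linear([*c,.124],.12)
env.move_gripper(.085);env.dwell(.3);print(env.get_wrist_force()-F0)
env.move_linear([*c,.25],.2);print(env.get_q(),env.get_t())
snap("top","top1")
# press feasibility
F=face(PSI);n=F[:,2];r=.020+.100
for roll in range(0,360,30):
    rz=R.from_rotvec(n*np.radians(roll)).apply(-F[:,0]) # reader z
    tz=-rz
    for s in(1,-1):
        p=O+n*(.025+r-.008)+rz*0.003
        q=env.inverse_kinematics(p,quat(-n*s,tz)); 
        if q is not None: print("roll",roll,s,np.array(q),tz)
rd=hd(-16);p=np.array([.5114,.3565,0])-.005*rd
for s in(1,-1):
  for z in(.2,.026): print("reader",s,env.inverse_kinematics([p[0],p[1],z],quat(rd*s,DN)))
E
```

```text
[ 0.562  0.244 -0.615  1.887  0.161  1.059  0.918]
w 0.04455649884283416 4.1667 [-1.181  0.856  5.298]
[ 0.471 -0.023  0.603]
[ 0.767  0.296 -0.353  1.794  0.115  1.073  0.58 ] 8.225
roll 0 1 [-0.004  0.518 -0.328  1.871  0.693  1.26  -0.981] [-0.156 -0.552 -0.819]
roll 0 -1 [ 0.344  0.632 -0.805  1.849  0.885  1.448  2.009] [-0.156 -0.552 -0.819]
roll 30 1 [ 0.071  0.409 -0.541  2.225  1.285  1.052 -1.514] [ 0.346 -0.614 -0.709]
roll 30 -1 [ 0.212  0.448 -0.71   2.218  1.321  1.127  1.617] [ 0.346 -0.614 -0.709]
roll 120 1 [-0.92   2.     0.699  2.44   1.8    1.863  2.266] [0.911 0.04  0.41 ]
roll 120 -1 [-0.92   2.     0.699  2.44   1.8    1.863 -0.876] [0.911 0.04  0.41 ]
roll 150 1 [ 1.594  2.057 -1.087  2.008 -0.996  0.968 -2.084] [0.616 0.342 0.709]
roll 150 -1 [ 1.594  2.057 -1.087  2.008 -0.996  0.968  1.058] [0.616 0.342 0.709]
roll 180 1 [ 1.103  1.698 -0.863  1.653 -0.996  1.726 -2.04 ] [0.156 0.552 0.819]
roll 180 -1 [ 1.103  1.698 -0.863  1.653 -0.996  1.726  1.101] [0.156 0.552 0.819]
roll 210 1 [ 0.948  1.728 -1.046  1.327 -0.65   2.    -2.167] [-0.346  0.614  0.709]
roll 210 -1 [ 0.948  1.728 -1.046  1.327 -0.65   2.     0.975] [-0.346  0.614  0.709]
roll 300 1 [-0.226  1.046  0.446  1.277 -0.121  2.021 -0.362] [-0.911 -0.04  -0.41 ]
roll 300 -1 [-0.027  0.995  0.074  1.259  0.03   2.035  2.555] [-0.911 -0.04  -0.41 ]
roll 330 1 [ 0.088  0.755 -0.313  1.522  0.408  1.679 -0.797] [-0.616 -0.342 -0.709]
roll 330 -1 [ 0.388  0.884 -0.816  1.5    0.637  1.846  2.114] [-0.616 -0.342 -0.709]
reader 1 [-1.521  0.705  1.21   1.821 -0.727  1.148 -1.91 ]
reader 1 [-1.402  0.904  1.007  1.919 -0.988  0.92  -1.735]
reader -1 [ 0.116  0.678 -1.205  1.727  0.673  1.221  0.027]
reader -1 [-0.1    0.768 -0.85   1.84   0.74   0.885 -0.019]
```

View pics/top1.png

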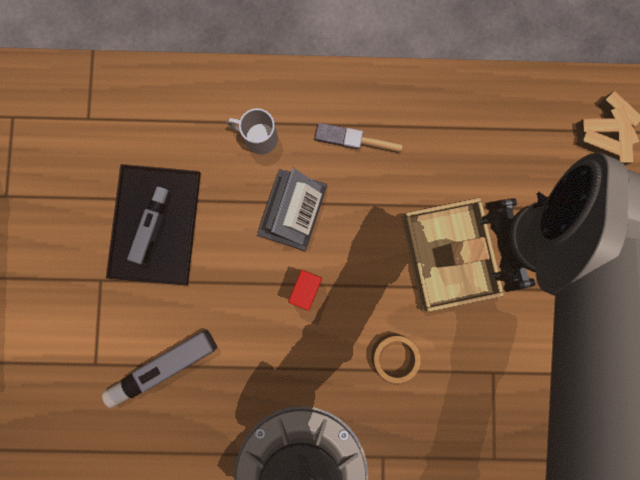

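The block now stands inside the crate, released: base near (447,254), top near (473,250). The mug, brush and reader have not moved. Next is the reader.

Run:
```python
from h import *
np.set_printoptions(precision=3,suppress=True)
rd=hd(-16.2);p=np.array([.5114,.3565,0])-.005*rd
o=quat(-rd,DN)
env.move_pose([p[0],p[1],.2],o);print(env.get_q())
env.move_linear([p[0],p[1],.026],.12);F0=env.get_wrist_force()
env.move_gripper(.015);w=env.get_gripper_width();print("w",w,env.get_wrist_force(),env.get_t())
if not .028<w<.040: raise SystemExit("bad")
env.move_linear([p[0],p[1],.30],.2);print(env.get_q(),env.get_wrist_force())
F=face(PSI);n=F[:,2];rz=-F[:,0]
# tcp->tip : grasp at reader (-.020,0,~.0205): tip = tcp + .12*(-n) - .003*rz
pre=O+n*(.025+.12+.025)+rz*.003
op=quat(n,-rz);print("pre",pre,env.inverse_kinematics(pre,op))
hi=pre+np.array([0,0,.15])
print(env.inverse_kinematics(hi,op))
env.move_pose(hi,op);print(env.get_q(),env.get_t())
env.move_linear(pre,.15);print(env.get_q(),env.get_t(),env.get_wrist_force())
K,W=snap("scene","scene2");c2=snap("top","top2")
a=cv2.imread("pics/scene2.png")[180:360,220:420];b=cv2.imread("pics/top2.png")[150:300,240:390]
cv2.imwrite("pics/pre.png",np.hstack([cv2.resize(a,(440,396),interpolation=2),cv2.resize(b,(360,396),interpolation=2)]))
```

```text
[ 0.117  0.677 -1.204  1.727  0.673  1.22   0.024]
w 0.033050004619972935 [-0.873 -0.557  5.393] 12.825
[ 0.116  0.541 -1.181  1.621  0.512  1.331  0.147] [ 0.049  0.143 -3.049]
pre [ 0.542 -0.114  0.165] [ 0.621  0.785 -1.19   1.852  1.055  1.674  1.936]
[ 0.661  0.559 -1.214  1.725  0.892  1.761  2.158]
[ 0.661  0.559 -1.214  1.725  0.892  1.761  2.157] 16.1583
[ 0.582  0.733 -1.113  1.853  1.016  1.617  1.963] 17.3083 [ 0.414  0.438 -2.774]
```

View pics/pre.png

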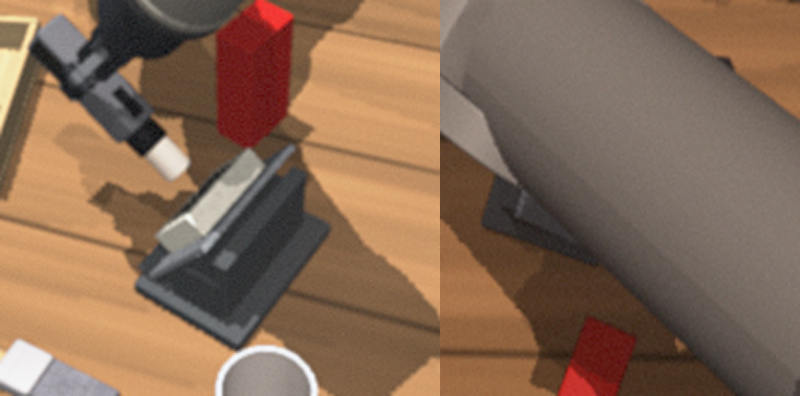

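The scene crop shows the reader held at about the right slope, its nose front at crop (178,170), facing the white pad's middle at (208,205). The red block is clear. I'll creep in until there is contact.

Run:
```python
from h import *
np.set_printoptions(precision=3,suppress=True)
F=face(PSI);n=F[:,2];rz=-F[:,0];K,W=cam("scene")
p=env.get_tool_pos();tip=p-n*.12-rz*.003
print("tip pred",(proj([tip],K,W)[0]-[220,180])*2.2,"pad mid",(proj([O+n*.025],K,W)[0]-[220,180])*2.2)
F0=np.mean([env.get_wrist_force() for _ in range(3)],0)
env.move_linear(p-n*.012,.06);p=np.array(p)-n*.012
for i in range(20):
    p=p-n*.002;env.move_linear(p,.02)
    d=env.get_wrist_force()-F0;f=d@n
    print(i,((p-O)@n-.12).round(4),f.round(2),d.round(2))
    if f>4.2: break
t=env.get_t();env.dwell(1.0);print((env.get_wrist_force()-F0)@n)
snap("scene","press")
a=cv2.imread("pics/press.png")[180:360,220:420];cv2.imwrite("pics/pressc.png",cv2.resize(a,(660,594),interpolation=2))
env.dwell(1.2);print((env.get_wrist_force()-F0)@n,env.get_t()-t,env.get_t())
```

```text
tip pred [180.005 172.08 ] pad mid [199.465 192.395]
0 0.0364 -0.95 [ 0.43  0.87 -0.29]
1 0.0344 -1.73 [0.98 2.21 0.39]
2 0.0324 -0.39 [0.1  0.87 0.55]
3 0.0304 -0.66 [0.66 0.78 0.17]
4 0.0284 -0.55 [ 0.55  0.33 -0.3 ]
5 0.0264 -0.42 [ 0.22  0.3  -0.23]
6 0.0244 -0.51 [0.71 0.85 0.55]
7 0.0224 0.91 [ 0.02 -0.43  0.99]
8 0.0204 2.38 [-0.72 -1.2   2.21]
9 0.0184 3.31 [-0.25 -2.39  2.39]
10 0.0164 4.91 [-1.61 -3.07  3.72]
5.172026981109412
4.100319308015419 2.25 22.75
```

View pics/pressc.png

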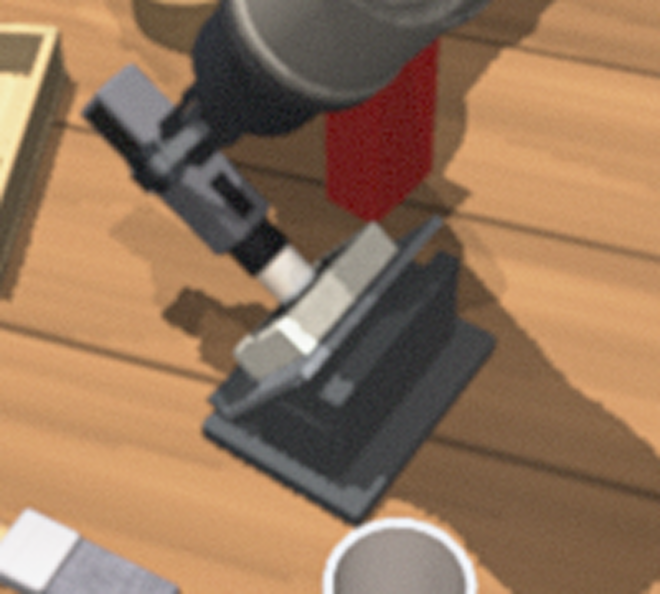

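The nose is seated squarely on the middle of the pad and pushed in about 7 mm, at roughly 5 N for 2.25 s. Now I'll put the reader back.

Run:
```python
from h import *
np.set_printoptions(precision=3,suppress=True)
F=face(PSI);n=F[:,2];p0=np.array(env.get_tool_pos())
env.move_linear(p0+n*.05,.08);env.move_linear(p0+n*.05+[0,0,.15],.2)
rd=hd(-16.2);p=np.array([.5114,.3565,0])-.005*rd;p[2]=.30
env.move_pose(p,quat(-rd,DN));print(env.get_q(),env.get_t(),env.get_gripper_width())
F0=np.array(env.get_wrist_force())
env.move_linear([p[0],p[1],.06],.18);env.move_linear([p[0],p[1],.0265],.04)
print(env.get_wrist_force()-F0)
env.move_gripper(.085);env.dwell(.3);env.move_linear([p[0],p[1],.2],.12)
q=env.get_q();print(q);
env.move_linear([.42,.2,.35],.25);print(env.get_t(),env.get_wrist_force())
snap("top","end");snap("scene","end_s")
a=cv2.imread("pics/end.png");b=cv2.imread("pics/end_s.png")
cv2.imwrite("pics/endc.png",np.hstack([cv2.resize(a,(400,300),interpolation=3),cv2.resize(b,(400,300),interpolation=3)]))
```

```text
[-0.007  0.445 -0.958  1.627  0.378  1.27   0.255] 26.2 0.03308785519411346
[-0.048  0.399 -0.586]
[-0.047  0.534 -0.909  1.736  0.466  1.105  0.183]
32.2083 [-0.097  0.25   0.784]
```

View pics/endc.png

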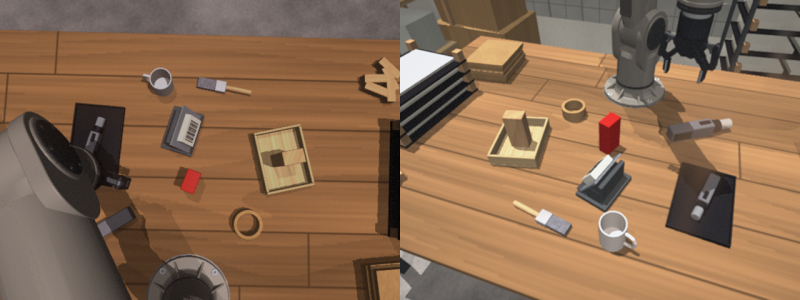

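The final pictures show the block standing in the crate, the reader flat in its tray near (705,195) in the scene half, mug and brush unmoved, and the arm clear of everything.

```bash
python3 -c "
from h import *
env.dwell(.5);print(abs(np.array(env.get_joint_velocities())).max(),env.get_wrist_force());env.sign_off()"
```

```text
0.0026514696427416915 [ 0.21515254  0.41561641 -0.35434832]
the job is handed in; nothing more can be done
```

The job is done and handed in at about 33 s of the 72 s allowed. `sign_off` gives no verdict, so this rests on my own checks.

- **Block:** I lifted the wooden block from in front of the ticket and stood it upright in the crate, released.
- **Scan:** I pressed the 175 mm reader squarely on the middle of the barcode and held it still for 2.25 s. The wrist read 4 to 5 N with the nose pushed in about 7 mm of its 18 mm. The barcode came out about 24 mm above the plate, against 25 mm from the first pictures.
- **Put back:** I laid the reader back in its tray where it had been.

The last pictures show the block in the crate, the reader flat in its tray, and mug and brush by eye where they started. The arm was clear and at rest with under 1 N on the wrist. The wrist force carried about 1 N of noise during the press; no check failed or disagreed.

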